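# Push the parts carton home between freshly glued rails

## Robot

A 6-joint arm with a two-finger parallel gripper is mounted at the origin on the work surface. World frame = base frame: x ahead of the robot, y to its left, z up, the work surface at z = 0. Lengths are in m, angles in rad, forces in N, time in s.
With the tool pointing down it reaches from about 0.25 to 0.725 m from the base axis. Payload 9.7 kg.
Tool frame: the origin (TCP) lies between the finger pads; the fingertips stand 19 mm ahead of it and the grasp point (between the pads) is the TCP (arm.nose_length is the distance from the TCP to the fingertips, in m); z points along the fingers, y is the line along which they close (so a half turn about z gives the same grasp; the last joint's range is limited). The gripper opens to 85 mm and grips with 20 to 120 N. Pads are 22 mm wide; open, the fingers measure 114 mm over their backs; the gripper's body (76 mm by 85 mm) begins 54 mm behind the grasp point. The pads swing forward as they close: fully open they stand 13 mm farther back than shut.
Start: joints at [1.127, 0.087, 0.176, 1.66, 0, 1.571], TCP at [0.236, 0.497, 0.25] pointing down, gripper open.
Joint ranges: [-3.13, 3.13], [-0.85, 1.81], [-1.15, 1.24], [-2.2, 2.28], [-1.44, 1.52], [-3.14, 3.14]. Speed limits (rad/s): [2.22, 2.22, 2.57, 3.14, 3.14, 3.14].

## Interface

Orientations are given as a unit quaternion [x, y, z, w].
In Python, from bench import arm gives the robot as it stands.
- The arm moves only by the tool carry_out, never from a script. Its arguments are lists of equal length, an entry for each row: "delta_pos": the shift along the world's x, y, z in cm, a list of three; "angular": the turn, a rotation vector about the world's x, y, z in rad, a list of three. A call has exactly 10 rows; each row shifts and turns the commanded pose from where the row before left it; what a row does not reach is not made up. A row lasts 1/8 s, in which the tool goes at most 62.5 mm and 10.7 degrees, less where a joint would pass 70% of its speed; a pose out of reach is approached as far as the arm can. A call with a gripper value outside its range is refused whole. "gripper" is the closure in counts, from 0 (fully open) to 255 (shut), set as the call begins (left out, the last holds). The fingers move at their own pace and stop on an object; "grip_force" is the grip in N (left out, the last holds). Time passes only in rows, so rows that do not move let the fingers close, or fill a call up. It gives the time, the measured TCP pose, the force, the opening and the grip force at its end, in the units of the state.
- arm.observe(): the state, without advancing time (a new reading comes with each control period).
- arm.snapshot(name): name is "scene" or "top" or "wrist"; returns a dict with "color" (480x640x3 uint8, red, green, blue), "mtx" (3x3 intrinsics, pixels), "rvec" (rotation vector, rad) and "tvec" (3), from world to camera coordinates, as OpenCV has them. Camera axes: x right, y down, z forward; pixel columns grow to the right and rows downward; lengths in m; the calibration is good to about 2 mm. The wrist camera is an equidistant fisheye: a pixel r from the principal point sees the ray r / f radians off the axis. A picture is of the moment at which its call begins. There is no depth.
- arm.close_job(): hands the job in; it is judged then, once.
Trained networks look in the newest picture that a camera, given by its name, has taken for a name from the list of things; names that differ only in an ending like _2 or _b are one class to them, and where a whole thing is asked for, a point or a joint stands for the part that bears it (a point fixed in the world has none). Each returns a list of dicts, best first, with "conf" (0 to 1); they miss things now and then, are a little off and sometimes report something else, mostly with a low value. They report only what shows in the picture. A call takes as long as a camera call.
- arm.look_for(camera, target): "point" ([column, row] in pixels, amid what is visible of it).
- arm.masks_of(camera, target): "pixels" (480x640 bool, what is visible of it) and "point" ([column, row] in pixels, amid what is visible of it).
- arm.mark_of(camera, target): "point" ([column, row] in pixels: a listed point, or the origin of a listed thing).
The state is a dict: "time_s": time; "joints": joint angles; "dq": joint speeds; "joint_torque": joint torques, N m; "tool_pos": TCP position; "ee_rot": TCP orientation; "contact_force": force on the tool from outside, world axes, zero at the start; "torque": the same for the moment, N m; "gripper_width": finger opening in m; "gripper_force": force on a finger pad.
Only numpy, scipy, OpenCV 4.12 (cv2) and the standard library are available. Lean on these libraries where they do the work, as an engineer would, in place of code of your own. Each camera call takes 0.05 s, during which the arm holds its last target. There are 200 camera calls.

## Task

The two aluminium guide rails on the plywood board have just been glued down. Line up the cardboard carton and push it along the board, down the lane between the rails, until it is home against the wooden end stop, without lifting, tipping or ramming it. Neither the carton nor the robot may touch either rail, and the mug, screwdriver, glue bottle and wooden offcut beside the board are to be left alone.

Things in the scene. Friction and masses are not known exactly. Their poses are not given: they have to be found in the camera images.
- board: Fixed flat plywood board, 500 x 230 x 12 mm; the carton slides on its top. Origin: centre of its underside, at bench height. x runs along the lane from the open apron (x negative) to the stop; y to the left looking at the stop; z up. Lane centre line y = 0, rail inner faces y = +60 and -60 mm. Rails run from x = -10 to 220 mm, where the stop's face is.
- left_rail: Fixed aluminium bar, 230 (x) x 12 (y) x 22 (z) mm, glued on the board on the left of the lane (board y = +66 mm, x = 105 mm). Origin: centre of its underside, on the board's top; axes as the board's. Its top is 34 mm above the bench. Not to be touched.
- right_rail: Same as the left rail, on the right of the lane (board y = -66 mm, x = 105 mm). Not to be touched.
- end_stop: Fixed wooden block across the end of the lane, 25 (x) x 180 (y) x 45 (z) mm, standing on the board at board x = 232.5 mm; origin: centre of its underside; axes as the board's. Its face towards the lane is 12.5 mm before its origin, at board x = 220 mm, its top 57 mm above the bench.
- carton: Closed rigid cardboard carton, paper tape over its top, 120 (x, lane-wise) x 94 (y) x 80 (z) mm, 0.25 to 0.53 kg, loose on the board before the lane's mouth, up to 30 mm off the centre line and 0.2 rad askew. Origin: centre of its underside. 13 mm free each side in mid-lane. Home: origin at board x = 160 mm. Slides with dry friction, stops when the push stops.
- mug: White ceramic mug, 74 mm across, 75 mm high, standing on the bench off the board's right edge, beside the lane. Origin: centre of its underside. Leave alone.
- screwdriver: Screwdriver, 200 mm long, lying on the bench beyond the end stop, across the lane direction. Origin: near its middle, on its underside. Leave alone.
- glue: White plastic glue bottle, 50 mm across, 110 mm high, standing on the bench beyond the end stop. Origin: centre of its underside. Leave alone.
- offcut: Small dark wooden offcut 90 x 45 x 18 mm lying on the bench off the board's right edge, near the lane's mouth. Origin: centre of its underside. Leave alone.

How it is judged:
By the outcome, as a careful person would: the job done as asked, in the order asked, and still so for the second after the job is handed in, with the robot touching nothing.
It also fails if it takes over 64 s, if anything falls off the work surface, if the arm or the gripper's body presses on something with over 40 N, if the wrist force passes 120 N, or if a joint passes its speed limit or range.

## Working session

There is one attempt and no reset: what is moved stays moved. The work goes in short steps, Python scripts to look and compute and a tool call to move; the robot and the scene stay as the last step left them, time stands still between calls to the robot, and variables do not carry over. Pictures are saved under pics/ and viewed, at most 10 in all, crops included, and the job is handed in when it is done.

Besides the shell and the picture viewer there is one more tool, called after "Call:" as a command line: name --argument value ..., lists and objects as JSON in quotes. carry_out: Moves the arm, as the interface text tells. Its arguments: {"type":"object","properties":{"delta_pos":{"type":"array","items":{"type":"array","items":{"type":"number"}}},"angular":{"type":"array","items":{"type":"array","items":{"type":"number"}}},"gripper":{"type":"number"},"grip_force":{"type":"number"}},"required":["delta_pos","angular"]}

```bash
mkdir -p pics; ls; python3 - <<'E'
from bench import arm
import cv2
print(arm.observe())
for n in ("scene","top"):
    s=arm.snapshot(n); cv2.imwrite(f"pics/{n}0.png",s["color"][:,:,::-1])
    print(n,s["mtx"],s["rvec"],s["tvec"])
    for t in ("board","left_rail","right_rail","end_stop","carton","mug","offcut","glue","screwdriver"):
        print(t,[(d["point"],round(d["conf"],2)) for d in arm.mark_of(n,t)][:3])
E
```

```text
pics
{'time_s': 0.0, 'joints': array([ 1.12700171e+00,  8.74846498e-02,  1.75143072e-01,  1.65981346e+00,
       -6.53369492e-06,  1.57078073e+00]), 'dq': array([ 1.10296719e-03,  7.74055345e-04, -1.19051412e-03,  1.96631937e-03,
        1.20147427e-04,  3.02995069e-05]), 'joint_torque': array([-4.86899255e-03, -5.20392001e+01,  4.64801323e+01,  1.65352109e-02,
       -1.78786404e-04, -7.67221422e-06]), 'tool_pos': array([0.23606707, 0.49653553, 0.24957414]), 'ee_rot': array([ 2.20073148e-01,  9.75483136e-01, -6.63414156e-04, -1.46330972e-04]), 'contact_force': array([-0.89229159, -1.01985531, -0.095874  ]), 'torque': array([0.04676875, 0.01509371, 0.01126863]), 'gripper_force': 0.0, 'gripper_width': 0.08512657340264844}
scene [[457.57371824   0.         322.69650402]
 [  0.         457.57371824 234.14554347]
 [  0.           0.           1.        ]] [ 1.90273356  1.92221472 -0.53982163] [-0.05032425 -0.46103648  1.04222625]
board [([248.8, 209.2], 0.94)]
left_rail [([320.7, 188.9], 0.83), ([206.5, 311.2], 0.63)]
right_rail [([295.4, 251.7], 0.73)]
end_stop [([379.9, 235.3], 0.65)]
carton [([176.9, 187.0], 0.96)]
mug [([280.1, 325.2], 0.65), ([383.7, 235.4], 0.52)]
offcut [([206.1, 311.8], 0.91)]
glue [([421.2, 298.3], 0.72), ([177.2, 183.0], 0.45)]
screwdriver [([428.8, 214.7], 0.66)]
top [[471.14048327   0.         322.04419735]
 [  0.         471.14048327 232.4201197 ]
 [  0.           0.           1.        ]] [ 2.16165272 -2.18856775  0.14120831] [0.06002396 0.58018816 0.67042056]
board [([406.2, 290.9], 0.77), ([257.0, 254.8], 0.41)]
left_rail [([326.9, 321.2], 0.78)]
right_rail [([347.2, 231.5], 0.62)]
end_stop [([254.5, 253.2], 0.89)]
carton [([489.6, 315.5], 0.96)]
mug [([355.7, 158.4], 0.73)]
offcut [([428.5, 174.5], 0.95)]
glue [([221.3, 188.9], 0.74), ([346.6, 230.0], 0.34)]
screwdriver [([203.7, 289.9], 0.79)]
```

View pics/top0.png

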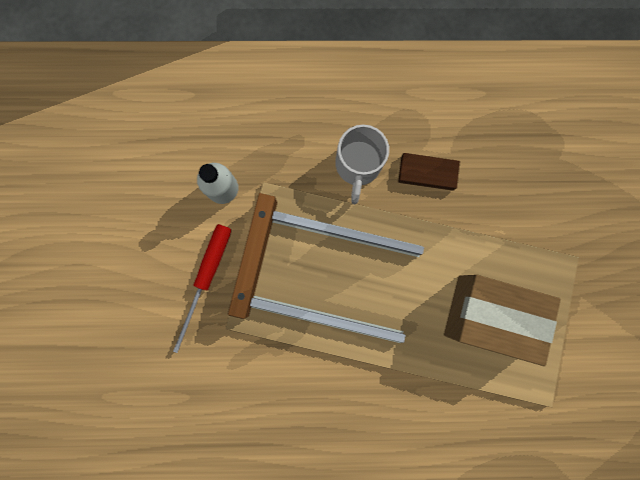

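View pics/scene0.png

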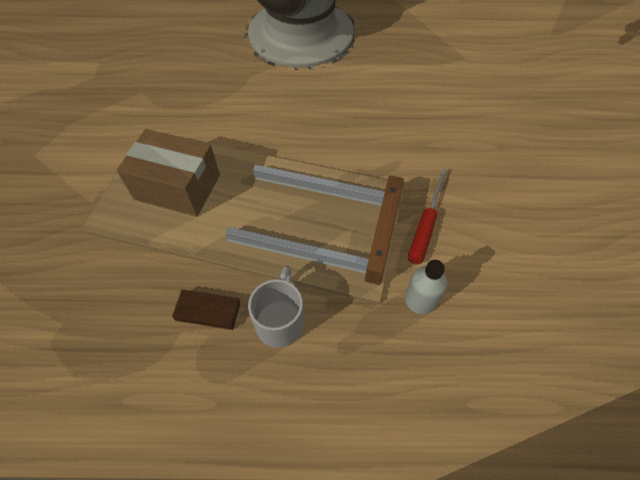

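The top view shows the carton at about (508,320), skewed before the lane mouth. The rails run (423,250)-(273,215) and (405,338)-(252,302), with the stop at (253,255). The scene view agrees. The mug and offcut lie on the lane's right side, and the left side is free. Next I'll fit poses from the masks.

```bash
cat > fit.py <<'E'
import numpy as np, cv2
from scipy.optimize import minimize
from bench import arm
def box(dx,dy,dz,cx=0,cy=0,z0=0):
    return np.array([[cx+sx*dx/2,cy+sy*dy/2,z0+sz*dz] for sx in(-1,1) for sy in(-1,1) for sz in(0,1)])
PARTS={"left_rail":box(.23,.012,.022,.105,.066,.012),"right_rail":box(.23,.012,.022,.105,-.066,.012),
 "end_stop":box(.025,.18,.045,.2325,0,.012),"carton":box(.12,.094,.08,0,0,.012)}
def sil(pts,p,s):
    c,n=np.cos(p[2]),np.sin(p[2]); w=pts@np.array([[c,n,0],[-n,c,0],[0,0,1]])+[p[0],p[1],0]
    q=cv2.projectPoints(w,s["rvec"],s["tvec"],s["mtx"],None)[0].astype(np.float32)
    m=np.zeros((480,640),np.uint8)
    cv2.fillConvexPoly(m,np.round(cv2.convexHull(q)*16).astype(np.int32),255,cv2.LINE_AA,4)
    return m/255.
def ground(s,uv,z):
    R=cv2.Rodrigues(s["rvec"])[0]; o=-R.T@s["tvec"].ravel()
    d=R.T@np.linalg.inv(s["mtx"])@[*uv,1]; return (o+d*(z-o[2])/d[2])[:2]
def fit(names,p0,cams=("top","scene")):
    obs=[]
    for c in cams:
        s=arm.snapshot(c)
        for n in names:
            r=arm.masks_of(c,n)
            if r and r[0]["conf"]>.4: obs.append((c+":"+n,s,PARTS[n],r[0]["pixels"].astype(float)))
    def ious(p): return [np.minimum(m,g).sum()/np.maximum(m,g).sum() for m,g in ((sil(k,p,s),g) for _,s,k,g in obs)]
    f=lambda p:-np.sum(ious(p)); best=None
    for _ in range(3):
        p0=np.array(p0); S=np.vstack([p0,p0+[.015,0,0],p0+[0,.015,0],p0+[0,0,.08]])
        r=minimize(f,p0,method="Nelder-Mead",options=dict(initial_simplex=S,xatol=1e-5,fatol=1e-5)); p0=r.x
    print({o[0]:round(i,2) for o,i in zip(obs,ious(p0))}); return p0
def rel(b,p):
    c,n=np.cos(b[2]),np.sin(b[2]); d=p[:2]-b[:2]
    return np.array([c*d[0]+n*d[1],-n*d[0]+c*d[1],p[2]-b[2]])
E
python3 - <<'E'
from fit import *
s=arm.snapshot("top")
l=ground(s,[326.9,321.2],.012);r=ground(s,[347.2,231.5],.012);e=ground(s,[254.5,253.2],.012);k=ground(s,[490,315],.012)
m=(l+r)/2; d=e-m; th=np.arctan2(d[1],d[0]); b0=[*(m-.105*d/np.hypot(*d)),th]; print(b0,k)
b=fit(["left_rail","right_rail","end_stop"],b0); print("board",b)
c=fit(["carton"],[*k,th]); print("carton",c,"rel",rel(b,c))
for cam in("top","scene"): print(cam, "carton alone",rel(b,fit(["carton"],c,(cam,))), "board",fit(["left_rail","right_rail","end_stop"],b,(cam,)))
np.save("b.npy",b)
E
```

```text
[np.float64(0.4874910773563798), np.float64(-0.07050161031456245), np.float64(1.2910051845437434)] [ 0.45455474 -0.19977319]
{'top:left_rail': np.float64(0.86), 'top:right_rail': np.float64(0.77), 'top:end_stop': np.float64(0.86), 'scene:left_rail': np.float64(0.87), 'scene:right_rail': np.float64(0.87), 'scene:end_stop': np.float64(0.87)}
board [ 0.49138593 -0.07162967  1.32207517]
{'top:carton': np.float64(0.97), 'scene:carton': np.float64(0.95)}
carton [ 0.45331386 -0.19793951  1.28096915] rel [-0.13179504  0.0058075  -0.04110602]
{'top:carton': np.float64(0.0)}
{'top:left_rail': np.float64(0.84), 'top:right_rail': np.float64(0.89), 'top:end_stop': np.float64(0.9)}
top carton alone [-0.13179504  0.0058075  -0.04110602] board [ 0.49013321 -0.07148891  1.32333933]
{'scene:carton': np.float64(0.95)}
{'scene:left_rail': np.float64(0.93), 'scene:right_rail': np.float64(0.91), 'scene:end_stop': np.float64(0.89)}
scene carton alone [-0.13216186  0.00576321 -0.06569454] board [ 0.49314711 -0.07230964  1.32621788]
```

Call:
carry_out --delta_pos '[[0.9,-4.8,0],[0.9,-4.8,0],[0.9,-4.8,0],[0.9,-4.8,0],[0.9,-4.8,0],[0.9,-4.8,0],[0.9,-4.8,0],[0.9,-4.8,0],[0.9,-4.8,0],[0.9,-4.8,0]]' --angular '[[0,0,0.02],[0,0,0.02],[0,0,0.02],[0,0,0.02],[0,0,0.02],[0,0,0.02],[0,0,0.02],[0,0,0.02],[0,0,0.02],[0,0,0.016]]' --gripper 0

```text
time_s: 3.5
tool_pos: [0.3261, 0.0152, 0.2506]
ee_rot: [0.123, 0.992, 0.0, 0.001]
contact_force: [0.9, 1.1, -0.4]
gripper_width: 0.0854
gripper_force: 0.0
```

Call:
carry_out --delta_pos '[[0.8,-3.8,0],[0.8,-3.8,0],[0.8,-3.8,0],[0.8,-3.8,0],[0.9,-4.0,0],[0,0,-4],[0,0,-4],[0,0,-4],[0,0,-4],[0,0,-3.5]]' --angular '[[0,0,0],[0,0,0],[0,0,0],[0,0,0],[0,0,0],[0,0,0],[0,0,0],[0,0,0],[0,0,0],[0,0,0]]'

```text
time_s: 4.75
tool_pos: [0.3669, -0.1752, 0.054]
ee_rot: [0.124, 0.992, 0.0, -0.0]
contact_force: [-0.5, 0.2, 0.2]
gripper_width: 0.0851
gripper_force: 0.0
```

```bash
python3 - <<'E'
from fit import *
o=arm.observe();b=np.load("b.npy");b[2]=1.324
print(o["tool_pos"],o["joints"],o["contact_force"],rel(b,np.array([*o["tool_pos"][:2],0])))
for n in("scene","wrist"):
    cv2.imwrite(f"pics/{n}1.png",arm.snapshot(n)["color"][:,:,::-1])
E
python3 -c "
import cv2,numpy as np
a=cv2.imread('pics/scene1.png');b=cv2.imread('pics/wrist1.png');cv2.imwrite('pics/c1.png',cv2.resize(np.hstack([a,b]),(800,300)))"
```

```text
[ 0.36689692 -0.17516071  0.05395097] [-4.45414840e-01 -2.48108083e-01 -5.16924843e-01  1.30204540e+00
  1.53949783e-06 -1.97622494e-01] [-0.5220079   0.15171083  0.17681541] [-0.13080655  0.09542451 -1.324     ]
```

View pics/c1.png

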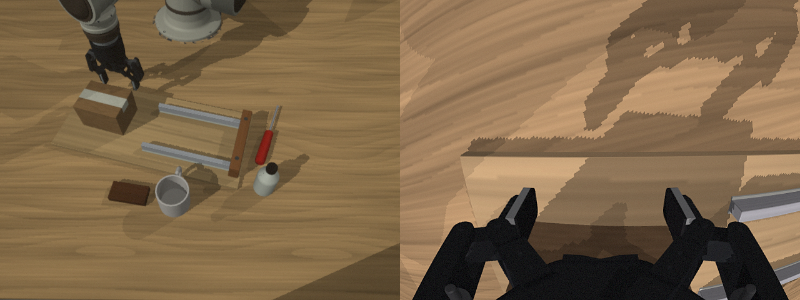

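Call:
carry_out --delta_pos '[[0.6,-0.15,0],[0.6,-0.15,0],[0.5,-0.13,0],[0.3,-0.07,0],[0.3,-0.08,0],[0.3,-0.07,0],[0.3,-0.08,0],[0.3,-0.07,0],[0.2,-0.05,0],[0.1,-0.03,0]]' --angular '[[0,0,0],[0,0,0],[0,0,0],[0,0,0],[0,0,0],[0,0,0],[0,0,0],[0,0,0],[0,0,0],[0,0,0]]'

```text
time_s: 6.1
tool_pos: [0.4021, -0.184, 0.0553]
ee_rot: [0.124, 0.992, 0.0, -0.0]
contact_force: [-3.7, 1.5, 2.0]
gripper_width: 0.0854
gripper_force: 0.0
```

```bash
cat > st.py <<'E'
from fit import *
o=arm.observe();b=np.load("b.npy");b[2]=1.324
q=o["ee_rot"];print("tool rel",rel(b,np.array([*o["tool_pos"][:2],2*np.arctan2(q[1],q[0])-np.pi/2])),o["tool_pos"][2],o["contact_force"])
import sys
g=np.array([b[0]+float(sys.argv[1])*np.cos(b[2]),b[1]+float(sys.argv[1])*np.sin(b[2]),b[2]])
for c in("top","scene"):
    try: print(c,"carton rel",rel(b,fit(["carton"],g,(c,))))
    except Exception as e: print(c,e)
E
python3 st.py -0.132
```

```text
tool rel [-0.13076857  0.05917373 -0.00087648] 0.05526585550699539 [-3.65587473  1.45856735  2.00446324]
{'top:carton': np.float64(0.86)}
top carton rel [-0.13008085 -0.00186923  0.01826887]
{'scene:carton': np.float64(0.96)}
scene carton rel [-0.13065365 -0.00077464 -0.01917263]
```

Call:
carry_out --delta_pos '[[-1.5,0.4,0],[-1.5,0.4,0],[0,0,4],[0,0,4],[0,0,4],[1.2,-2.5,0],[1.2,-2.5,0],[1.2,-2.5,0],[1.2,-2.5,0],[1.3,-2.4,0]]' --angular '[[0,0,0],[0,0,0],[0,0,0],[0,0,0],[0,0,0],[0,0,-0.175],[0,0,-0.175],[0,0,-0.175],[0,0,-0.175],[0,0,-0.175]]'

```text
time_s: 7.55
tool_pos: [0.4339, -0.3011, 0.1753]
ee_rot: [0.535, 0.845, 0.0, 0.0]
contact_force: [0.3, 0.1, 0.1]
gripper_width: 0.0855
gripper_force: 0.0
```

Call:
carry_out --delta_pos '[[0,0,0],[0,0,0],[0,0,0],[0,0,0],[0,0,0],[0,0,0],[0,0,-3],[0,0,-3],[0,0,-3],[0,0,-2]]' --angular '[[0,0,-0.175],[0,0,-0.175],[0,0,-0.175],[0,0,-0.17],[0,0,0],[0,0,0],[0,0,0],[0,0,0],[0,0,0],[0,0,0]]' --gripper 90

```text
time_s: 8.8
tool_pos: [0.4328, -0.2998, 0.0638]
ee_rot: [0.788, 0.616, -0.0, -0.001]
contact_force: [-0.5, 0.1, 0.4]
gripper_width: 0.055
gripper_force: 0.0
```

```bash
python3 st.py -0.132; python3 -c "
from bench import arm
import cv2,numpy as np
a=arm.snapshot('scene')['color'];b=arm.snapshot('top')['color'];cv2.imwrite('pics/c2.png',cv2.resize(np.hstack([a,b])[:,:,::-1],(800,300)))"
```

```text
tool rel [-2.35562183e-01  1.06977696e-03 -1.56787985e+00] 0.06378996014888491 [-0.50315478  0.05950143  0.42158816]
{}
top carton rel [-1.32000000e-01 -2.08166817e-17  0.00000000e+00]
{'scene:carton': np.float64(0.94)}
scene carton rel [-1.31496588e-01  2.66106376e-05 -2.21677771e-02]
```

View pics/c2.png

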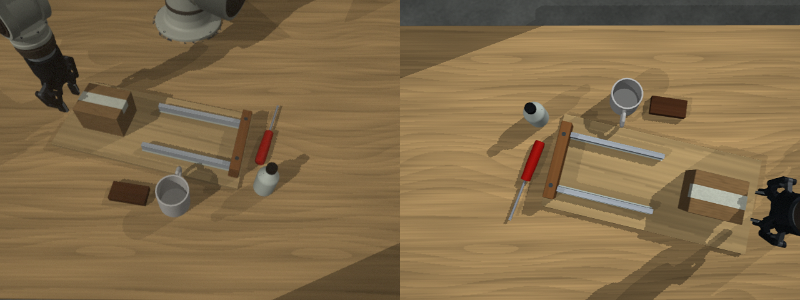

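Call:
carry_out --delta_pos '[[0.1,0,-0.5],[0.2,0.8,-0.4],[0.25,0.9,0],[0.12,0.5,0],[0.1,0.4,0],[0.1,0.4,0],[0.1,0.4,0],[0.1,0.4,0],[0.1,0.4,0],[0.1,0.4,0]]' --angular '[[0,0,0],[0,0,0],[0,0,0],[0,0,0],[0,0,0],[0,0,0],[0,0,0],[0,0,0],[0,0,0],[0,0,0]]'

```text
time_s: 10.35
tool_pos: [0.4459, -0.254, 0.0564]
ee_rot: [0.789, 0.615, -0.0, 0.0]
contact_force: [-0.5, -3.3, 2.2]
gripper_width: 0.0555
gripper_force: 0.0
```

Call:
carry_out --delta_pos '[[0.12,0.48,0],[0.12,0.48,0],[0.12,0.48,0],[0.12,0.48,0],[0.12,0.48,0],[0.12,0.48,0],[0.12,0.48,0],[0.12,0.48,0],[0.12,0.48,0],[0.12,0.48,0]]' --angular '[[0,0,0],[0,0,0],[0,0,0],[0,0,0],[0,0,0],[0,0,0],[0,0,0],[0,0,0],[0,0,0],[0,0,0]]'

```text
time_s: 11.6
tool_pos: [0.4579, -0.2057, 0.0562]
ee_rot: [0.789, 0.615, 0.0, -0.0]
contact_force: [-0.1, -2.5, 1.0]
gripper_width: 0.0554
gripper_force: 0.0
```

```bash
python3 st.py -0.07; python3 -c "
from bench import arm
import cv2,numpy as np
a=arm.snapshot('scene')['color'];b=arm.snapshot('top')['color'];cv2.imwrite('pics/c3.png',np.hstack([a[60:300,100:500],b[150:390,220:620]])[:,:,::-1])"
```

```text
tool rel [-1.38207932e-01 -2.94439414e-04 -1.57099563e+00] 0.056248219722305065 [-0.11550906 -2.5361894   1.02203607]
{'top:carton': np.float64(0.95)}
top carton rel [-0.06423092  0.00012979 -0.01062217]
{'scene:carton': np.float64(0.93)}
scene carton rel [-0.06405536  0.0006803   0.00545505]
```

View pics/c3.png

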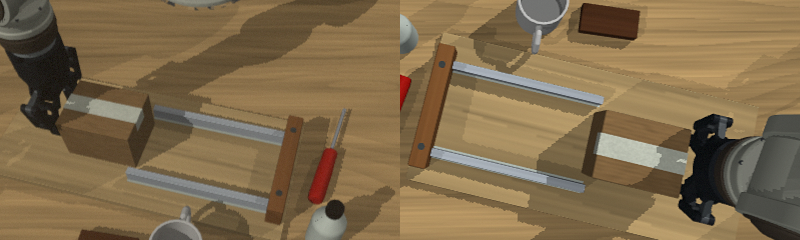

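The carton is square and centred at the lane mouth (offset under 1 mm). I'll keep pushing.

Call:
carry_out --delta_pos '[[0.147,0.582,0],[0.147,0.582,0],[0.147,0.582,0],[0.147,0.582,0],[0.147,0.582,0],[0.147,0.582,0],[0.147,0.582,0],[0.147,0.582,0],[0.147,0.582,0],[0.147,0.582,0]]' --angular '[[0,0,0],[0,0,0],[0,0,0],[0,0,0],[0,0,0],[0,0,0],[0,0,0],[0,0,0],[0,0,0],[0,0,0]]'

```text
time_s: 13.15
tool_pos: [0.4726, -0.1475, 0.0562]
ee_rot: [0.789, 0.615, -0.0, -0.0]
contact_force: [-1.0, -1.6, -1.0]
gripper_width: 0.0555
gripper_force: 0.0
```

```bash
python3 st.py -0.004
```

```text
tool rel [-7.81414390e-02 -3.20777811e-04 -1.57098579e+00] 0.05624660946610953 [-1.02420241 -1.61037863 -0.96350388]
{'top:carton': np.float64(0.0)}
top carton rel [-4.00000000e-03 -4.77048956e-18  0.00000000e+00]
{'scene:carton': np.float64(0.94)}
scene carton rel [-0.00353619 -0.00028569  0.03046709]
```

Call:
carry_out --delta_pos '[[0.147,0.582,0],[0.147,0.582,0],[0.147,0.582,0],[0.147,0.582,0],[0.147,0.582,0],[0.147,0.582,0],[0.147,0.582,0],[0.147,0.582,0],[0.147,0.582,0],[0.147,0.582,0]]' --angular '[[0,0,0],[0,0,0],[0,0,0],[0,0,0],[0,0,0],[0,0,0],[0,0,0],[0,0,0],[0,0,0],[0,0,0]]'

```text
time_s: 14.6
tool_pos: [0.4873, -0.0893, 0.0563]
ee_rot: [0.789, 0.615, -0.0, -0.0]
contact_force: [-0.4, -3.4, 1.1]
gripper_width: 0.0551
gripper_force: 0.0
```

```bash
python3 st.py 0.055; python3 -c "
from bench import arm
import cv2,numpy as np
a=arm.snapshot('scene')['color'];b=arm.snapshot('top')['color'];cv2.imwrite('pics/c4.png',np.hstack([a[60:300,100:500],b[150:390,220:620]])[:,:,::-1])"
```

```text
tool rel [-1.81285105e-02 -3.89913611e-04 -1.57100838e+00] 0.056291544564221044 [-0.44113491 -3.44046462  1.05508331]
{'top:carton': np.float64(0.93)}
top carton rel [ 0.05667805 -0.00072657 -0.00023481]
{'scene:carton': np.float64(0.94)}
scene carton rel [0.05602676 0.00023274 0.03532602]
```

View pics/c4.png

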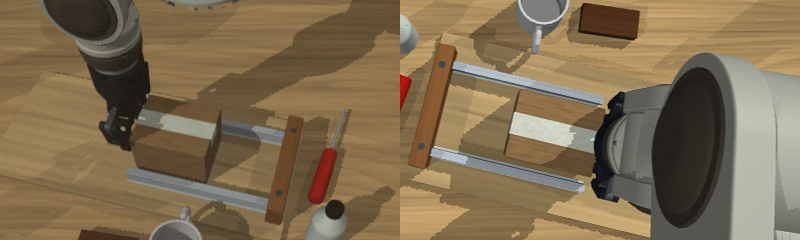

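The carton is between the rails with an even gap on each side, about 104 mm from home.

Call:
carry_out --delta_pos '[[0.147,0.582,0],[0.147,0.582,0],[0.147,0.582,0],[0.147,0.582,0],[0.147,0.582,0],[0.147,0.582,0],[0.147,0.582,0],[0.147,0.582,0],[0.147,0.582,0],[0.147,0.582,0]]' --angular '[[0,0,0],[0,0,0],[0,0,0],[0,0,0],[0,0,0],[0,0,0],[0,0,0],[0,0,0],[0,0,0],[0,0,0]]'

```text
time_s: 16.15
tool_pos: [0.5021, -0.0311, 0.0563]
ee_rot: [0.789, 0.615, 0.0, 0.0]
contact_force: [-0.5, -1.7, 0.1]
gripper_width: 0.0553
gripper_force: 0.0
```

Call:
carry_out --delta_pos '[[0.122,0.485,0],[0.122,0.485,0],[0.122,0.485,0],[0.098,0.388,0],[0.098,0.388,0],[0.073,0.291,0],[0.073,0.291,0],[0.05,0.194,0],[0.05,0.194,0],[0.05,0.194,0]]' --angular '[[0,0,0],[0,0,0],[0,0,0],[0,0,0],[0,0,0],[0,0,0],[0,0,0],[0,0,0],[0,0,0],[0,0,0]]'

```text
time_s: 17.4
tool_pos: [0.5105, 0.0025, 0.0563]
ee_rot: [0.789, 0.615, -0.0, -0.0]
contact_force: [-1.2, -1.4, -0.7]
gripper_width: 0.0557
gripper_force: 0.0
```

```bash
python3 st.py 0.15
```

```text
tool rel [ 7.65974965e-02 -4.39282570e-04 -1.57109147e+00] 0.056268190259459894 [-1.18529568 -1.42916697 -0.67347792]
{'top:carton': np.float64(0.0)}
top carton rel [ 1.50000000e-01 -2.08166817e-17  0.00000000e+00]
{'scene:carton': np.float64(0.93)}
scene carton rel [ 0.15090983 -0.00046922  0.03404804]
```

Creeping in at about 8 mm/s and watching the force.

Call:
carry_out --delta_pos '[[0.025,0.097,0],[0.025,0.097,0],[0.025,0.097,0],[0.025,0.097,0],[0.025,0.097,0],[0.025,0.097,0],[0.025,0.097,0],[0.025,0.097,0],[0,0,0],[0,0,0]]' --angular '[[0,0,0],[0,0,0],[0,0,0],[0,0,0],[0,0,0],[0,0,0],[0,0,0],[0,0,0],[0,0,0],[0,0,0]]'

```text
time_s: 18.85
tool_pos: [0.5126, 0.0104, 0.0562]
ee_rot: [0.789, 0.615, 0.0, -0.0]
contact_force: [-0.6, -1.2, 1.3]
gripper_width: 0.0553
gripper_force: 0.0
```

Call:
carry_out --delta_pos '[[0.012,0.048,0],[0.012,0.048,0],[0.012,0.048,0],[0.012,0.048,0],[0,0,0],[0,0,0],[0,0,0],[0,0,0],[0,0,0],[0,0,0]]' --angular '[[0,0,0],[0,0,0],[0,0,0],[0,0,0],[0,0,0],[0,0,0],[0,0,0],[0,0,0],[0,0,0],[0,0,0]]'

```text
time_s: 20.1
tool_pos: [0.5129, 0.0115, 0.0563]
ee_rot: [0.789, 0.614, -0.001, 0.0]
contact_force: [-1.2, -7.3, 0.8]
gripper_width: 0.0555
gripper_force: 0.0
```

Call:
carry_out --delta_pos '[[0.012,0.048,0],[0.012,0.048,0],[0,0,0],[0,0,0],[0,0,0],[0,0,0],[0,0,0],[0,0,0],[0,0,0],[0,0,0]]' --angular '[[0,0,0],[0,0,0],[0,0,0],[0,0,0],[0,0,0],[0,0,0],[0,0,0],[0,0,0],[0,0,0],[0,0,0]]'

```text
time_s: 21.35
tool_pos: [0.5129, 0.0115, 0.0563]
ee_rot: [0.789, 0.614, -0.001, 0.001]
contact_force: [-2.5, -13.4, 2.5]
gripper_width: 0.0557
gripper_force: 0.0
```

Force climbed to 13 N with no motion, so the carton is home. Backing straight off, then lifting.

Call:
carry_out --delta_pos '[[-0.12,-0.48,0],[-0.25,-0.97,0],[-0.37,-1.45,0],[-0.37,-1.45,0],[-0.37,-1.45,0],[-0.37,-1.45,0],[0,0,3],[0,0,4],[0,0,4],[0,0,4]]' --angular '[[0,0,0],[0,0,0],[0,0,0],[0,0,0],[0,0,0],[0,0,0],[0,0,0],[0,0,0],[0,0,0],[0,0,0]]'

```text
time_s: 22.6
tool_pos: [0.4945, -0.06, 0.2077]
ee_rot: [0.789, 0.614, 0.0, 0.0]
contact_force: [0.2, 0.3, -0.1]
gripper_width: 0.0553
gripper_force: 0.0
```

Call:
carry_out --delta_pos '[[-1,-4,0],[-1,-4,0],[-1,-4,0],[-1,-4,0],[-1,-4,0],[0,0,0],[0,0,0],[0,0,0],[0,0,0],[0,0,0]]' --angular '[[0,0,0],[0,0,0],[0,0,0],[0,0,0],[0,0,0],[0,0,0],[0,0,0],[0,0,0],[0,0,0],[0,0,0]]'

```text
time_s: 23.85
tool_pos: [0.445, -0.2589, 0.2064]
ee_rot: [0.789, 0.615, 0.0, 0.0]
contact_force: [-0.4, -0.8, -0.1]
gripper_width: 0.0548
gripper_force: 0.0
```

```bash
python3 st.py 0.16; python3 -c "
from bench import arm
import cv2,numpy as np
a=arm.snapshot('scene')['color'];b=arm.snapshot('top')['color'];cv2.imwrite('pics/c5.png',np.hstack([a[60:360,100:500],b[120:420,180:580]])[:,:,::-1])"
```

```text
tool rel [-1.92955076e-01 -7.33912676e-04 -1.57008434e+00] 0.2063626839254741 [-0.36327214 -0.82850817 -0.057848  ]
{'top:carton': np.float64(0.96)}
top carton rel [ 0.15984505 -0.00082056 -0.00461918]
{'scene:carton': np.float64(0.96)}
scene carton rel [ 0.15974691 -0.00157582  0.01170105]
```

View pics/c5.png

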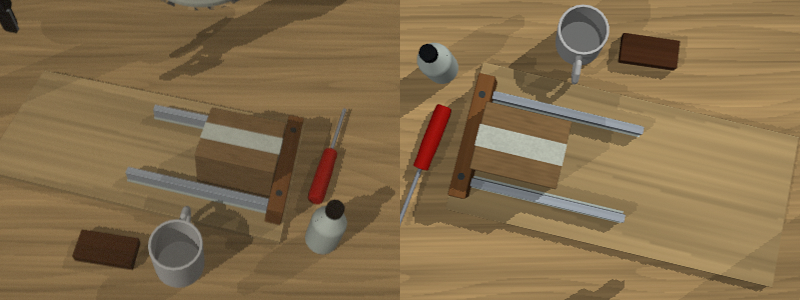

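The carton sits square and centred against the stop, with the rails clear and the other objects where they were.

```bash
python3 -c "
from bench import arm
print(arm.close_job())"
```

```text
the job is handed in; nothing more can be done
None
```

The carton is home against the end stop (measured at board x ≈ 160 mm, within 2 mm of the centre line, square to about 0.01 rad), with no sign of contact with the rails or the other objects, and the job was handed in at about 24 s with the arm clear.

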